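Take the sold-out loaf's price sign out of its dock

TASK

The loaf with the red price sign is sold out: take the red sign out of its dock and stand it upright, flat on the floor of the wooden tray, and let go. Its toe is hooked under a lip: push the sign gently back against the spring pad by feel until the toe is free, tilt it back over the lip and draw it out, never straining it against the dock; set it down without dropping it, and leave the green sign and the other things on the counter where they are.

Things in the scene. Friction and masses are not known exactly. Their poses are not given: they have to be found in the camera images.
- sign: Price sign to take out: white foot, RED upright plate with a cream card. 0.14-0.28 kg. Origin: centre of the foot's underside; x from heel (-x) to toe (+x), z up. Foot: flat tongue 100 (x) by 50 (y) by 6 mm; a block 28 x 50 mm on its middle up to z = 14; plate 10 mm thick (x -5 to +5), 70 wide (y), z 26 to 72 mm, on a neck 10 x 50 mm.
- sign_top (a point): Middle of the red plate's top edge, z = 72 mm in sign. Grip the plate across its 10 mm thickness from above, 20 mm below this edge, firmly (about 80 N) so that the sign does not turn in the grip.
- sign_toe (a point): Tip of the red sign's toe: foot underside at x = +50 mm in sign.
- sign_heel (a point): End of the red sign's heel: foot underside at x = -50 mm in sign.
- dock: Fixed aluminium dock of the red sign. Origin: centre of its underside, below the sign's origin at the start; x as the sign's x (away from the robot, give or take 0.3 rad), z up. Side cheeks: inner faces y = +-29 mm, tops z = 27. Black keepers at both ends and a spring pad share one slide, clamped at an offset s from -20 to +5 mm along x: differs each time, not reported, stays put.
- dock_floor (a point): Point on the dock's floor, z = 10 mm above dock; the foot rests on this floor (x -110 to +90). To free the sign: push to -x slowly until about 8 N is felt along x, stay there, raise 2 mm, tilt back about 13 degrees about the heel (toe up, plate top to -x), easing 3 mm to +x meanwhile; then draw it 60 mm along its own tilted x, and lift. Over 25 N on the dock is too much.
- dock_toe_end (a point): Where the retaining lip's inner top edge would be at s = 0 (dock x = 40, z = 27 mm); the real edge is at x = 40+s mm. The black lip hooks over the toe: underside z = 18, top z = 27 mm, end wall at x = 72+s. At the start the toe is 5 to 30 mm under it. The toe's underside must rise above z = 27 mm to pass over it.
- dock_heel_end (a point): Where the heel keeper's edge would be at s = 0 (dock x = -38, z = 33 mm), really x = -38+s. Black roof over the heel, underside z = 27 mm: no straight lift. Below it an orange spring pad, face at x = -56.5+s, yields 7 mm to -x: from 0.8 N, 1.2 N/mm, 9.2 N at its hard stop. The toe is clear of the lip when the pad has yielded 3.5 mm (5 N, plus about 1 N of friction).
- tray: Open wooden tray, 160 (x) by 130 (y) by 30 mm high, walls and floor 4 mm thick, fixed to the counter. Origin: centre of its underside; inner floor at z = 4 mm.
- sign_other: Another price sign, the same but with a GREEN plate, in its own dock. Leave it alone. Origin as sign.
- dock_other: The green sign's dock, the same make as dock.
- spray: Bystander: white and blue spray can, 54 mm across, 190 mm high; origin at the centre of its base.
- soap: Bystander: white soap bottle, 66 mm across, 130 mm high; origin at the centre of its base.
- cup: Bystander: white cup, 76 mm across, 90 mm high; origin at the centre of its base.
There are look-alikes about, which are no part of the job. Leave any turquoise look-alike of the sign alone.

How it is judged (in metres and radians):
On the way:
1. the red sign is tilted back in its dock, toe above the retaining lip, heel still under the keeper (z of sign_toe in the frame of dock above 0.027 m and x of sign_heel in the frame of dock below -0.03 m and z of sign_heel in the frame of dock below 0.027 m).
At the end, for the whole second after the job is handed in: The red sign stands in the tray, upright (within 0.08 rad) with its foot flat on the tray's floor (within 4 mm) inside the walls, released and at rest; the green sign is within 12 mm and every bystander within 30 mm of where it started (angle between sign's own z axis and vertical below 0.08 rad and z of sign in the frame of tray between 0.001 and 0.008 m and x of sign in the frame of tray between -0.055 and 0.055 m and y of sign in the frame of tray between -0.045 and 0.045 m and linear speed of sign below 0.02 m/s and contact force between the fingers and sign below 0.1 N and distance of sign_other from where it was at the start of the episode below 0.012 m and distance of each of spray, soap, cup from where it was at the start of the episode below 0.03 m); the robot touches nothing.
It fails at once if the red sign, once raised or pushed off its place, is strained against its dock with more than 25 N (contact force between sign and dock above 25 N and (z of sign in the frame of dock above 0.0108 m or x of sign in the frame of dock below -0.004 m)).
It fails at once if the red sign is dropped or thrown (faster than 0.5 m/s while not held) (linear speed of sign above 0.5 m/s and contact force between the fingers and sign below 0.1 N).
It fails at once if the green sign is moved by more than 12 mm (distance of sign_other from where it was at the start of the episode above 0.012 m).
It fails at once if a bystander is moved by more than 30 mm (distance of any of spray, soap, cup from where it was at the start of the episode above 0.03 m).
It also fails if it takes over 58 s, if anything falls off the work surface, if the arm or the gripper's body presses on something with over 40 N, if the wrist force passes 120 N, or if a joint passes its speed limit or range.

ROBOT

A 6-joint arm with a two-finger parallel gripper is mounted at the origin on the work surface. World frame = base frame: x ahead of the robot, y to its left, z up, the work surface at z = 0. Lengths are in mm, angles in rad, forces in N, time in s.
With the tool pointing down it reaches from about 300 to 850 mm from the base axis. Payload 4.2 kg.
Tool frame: the origin (TCP) lies midway between the tips of the shut fingers; the grasp point (between the pads) lies 19 mm behind it (tcp_to_grasp is the distance from the TCP to the grasp point, in mm); z points along the fingers, y is the line along which they close (so a half turn about z gives the same grasp; the last joint's range is limited). The gripper opens to 91 mm and grips with 3 to 60 N. Pads are 32 mm wide; open, the fingers measure 118 mm over their backs; the gripper's body (76 mm by 178 mm) begins 60 mm behind the grasp point.
Start: joints at [-1.309, 0.32, 1.565, -0, 1.257, -0.02], TCP at [159.902, -552.338, 185.376] pointing down, gripper open.
Joint ranges: [-3.11, 3.11], [-0.84, 2.01], [0.21, 2.61], [-1.34, 4.49], [0.05, 2.63], [-2.56, 2.56]. Speed limits (rad/s): [2.57, 2.57, 3.14, 3.14, 3.14, 3.14].

INTERFACE

Orientations are given as a unit quaternion [w, x, y, z].
In Python, from bench import * gives the robot as it stands.
- The arm moves only by the tool carry_out, never from a script. Its argument "steps" is a list of rows, each a list of 4 numbers: the shift along the tool's x, y, z in cm, then the turn about the tool's z in degrees. In form: [[dx, dy, dz, twist], ...]. A call has 1 to 10 rows; each row shifts and turns the commanded pose from where the row before left it, along the tool's axes as they then stand; what a row does not reach is not made up. A row lasts 1/8 s, in which the tool goes at most 62.5 mm and 10.7 degrees, less where a joint would pass 70% of its speed; a pose out of reach is approached as far as the arm can. A call is refused whole if a number of a shift passes 6.25 or a number of a turn 10.7, either way. A call with a gripper value outside its range is refused whole. "claw" is the gripper command: -1 is fully open, 1 is shut, values between are in proportion, set as the call begins (left out, the last holds). The fingers move at their own pace and stop on an object; "newtons" is the grip in N (left out, the last holds). Time passes only in rows, so rows that do not move let the fingers close. It gives the time, the measured TCP pose, the force, the opening and the grip force at its end, in the units of the state.
- get_state(): the state, without advancing time (a new reading comes with each control period).
- camera(name): name is "scene" or "top"; returns a dict with "color" (400x640x3 uint8, blue, green, red), "z_map" (400x640 float32, mm along the optical axis (not along the pixel's ray), 0 where there is no reading), "fx", "fy", "cx", "cy" (pixels), "pose" (4x4, takes a point from camera to world coordinates). Camera axes: x right, y down, z forward; pixel columns grow to the right and rows downward; lengths in mm; the calibration is good to about 2 mm. A picture is of the moment at which its call begins.
- hand_in(): hands the job in; it is judged then, once.
The state is a dict: "time_s": time; "q": joint angles; "joint_vel": joint speeds; "joint_torque": joint torques, N m; "eef_pos": TCP position; "orientation": TCP orientation; "ft_force": force on the tool from outside, world axes, zero at the start; "ft_torque": the same for the moment, N m; "width": finger opening in mm; "finger_force": force on a finger pad.
Only numpy, scipy, OpenCV 4.12 (cv2) and the standard library are available. Lean on these libraries where they do the work, as an engineer would, in place of code of your own. Each camera call takes 0.05 s, during which the arm holds its last target. There are 200 camera calls.

## Working session

There is one attempt and no reset: what is moved stays moved. The work goes in short steps, Python scripts to look and compute and a tool call to move; the robot and the scene stay as the last step left them, time stands still between calls to the robot, and variables do not carry over. Pictures are saved under pics/ and viewed, at most 10 in all, crops included, and the job is handed in when it is done.

Besides the shell and the picture viewer there is one more tool, called as a command line: name --pt "numbers of a row" for each row, then --argument value for the rest. carry_out: Moves the arm, as the interface text tells. Its arguments: {"type":"object","properties":{"steps":{"type":"array","items":{"type":"array","items":{"type":"number"}}},"claw":{"type":"number"},"newtons":{"type":"number"}},"required":["steps"]}

```bash
mkdir -p pics
cat > h.py <<'E'
from bench import *
import numpy as np, cv2
from scipy.spatial.transform import Rotation as R
def pts(c):
    v,u=np.mgrid[0:400,0:640]; z=c["z_map"]
    p=np.stack([(u-c["cx"])/c["fx"]*z,(v-c["cy"])/c["fy"]*z,z],-1)
    P=np.array(c["pose"]); return p@P[:3,:3].T+P[:3,3]
def rot(s): 
    w,x,y,z=s["orientation"]; return R.from_quat([x,y,z,w]).as_matrix()
E
python3 - <<'E'
from h import *
s=get_state(); print(s); print(rot(s).round(3))
for n in("scene","top"):
    c=camera(n); cv2.imwrite(f"pics/{n}0.png",c["color"]); np.savez(f"{n}0.npz",**{k:np.array(v) for k,v in c.items()}); print(n,c["fx"],np.array(c["pose"]).round(2).tolist())
E
```

```text
{'time_s': 0.0, 'q': array([-1.30903462e+00,  3.20298509e-01,  1.56569728e+00, -3.60010889e-06,
        1.25741689e+00, -1.99915456e-02]), 'joint_vel': array([-0.00024052, -0.00078559, -0.00044263, -0.00057087, -0.00058033,
       -0.00091716]), 'joint_torque': array([ 2.57386855e-04, -4.12463844e+01, -2.31975156e+01,  7.29839760e-02,
        4.55133885e-02, -1.27080975e-04]), 'eef_pos': array([ 159.72835218, -551.77017163,  184.509467  ]), 'orientation': array([-9.03164143e-04,  9.90092801e-01,  1.40411603e-01, -1.11438481e-04]), 'ft_force': array([ 0.42967347, -1.06777525,  0.29154372]), 'ft_torque': array([-0.01975394, -0.01315864, -0.04641626]), 'finger_force': 0.0, 'width': 91.20869087438584}
[[ 0.961  0.278 -0.   ]
 [ 0.278 -0.961  0.002]
 [ 0.    -0.002 -1.   ]]
scene 499.1752486876517 [[-0.23, 0.79, -0.57, 1219.8], [0.97, 0.17, -0.14, 190.28], [-0.01, -0.59, -0.81, 1008.67], [0.0, 0.0, 0.0, 1.0]]
top 450.51678628258946 [[-0.0, -0.99, 0.15, 386.67], [-1.0, 0.0, -0.02, 19.69], [0.02, -0.15, -0.99, 1097.18], [0.0, 0.0, 0.0, 1.0]]
```

View pics/scene0.png

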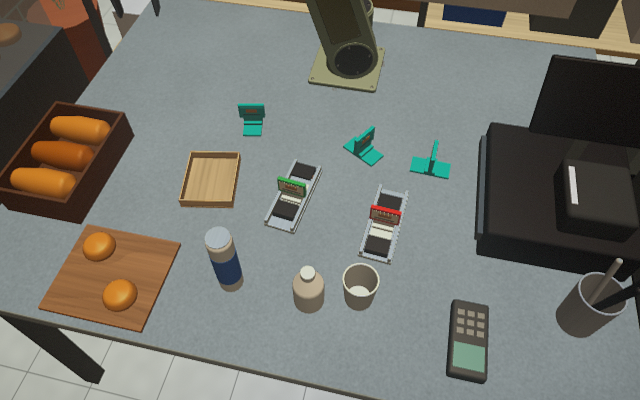

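View pics/top0.png

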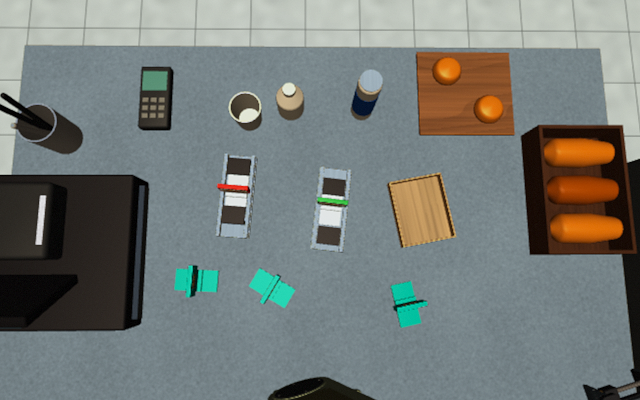

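Candidates: the red sign is at top (233,188) / scene (385,217). The others are the green sign at top (331,202) and turquoise look-alikes at top (196,280), (272,287) and (408,303). I choose the red plate in its dock. Next I'll measure it and crop in close.

```bash
cat > meas.py <<'E'
from h import *
from scipy.spatial import ConvexHull
def red(c):
    h=cv2.cvtColor(c["color"],cv2.COLOR_BGR2HSV); return ((h[...,0]<6)|(h[...,0]>174))&(h[...,1]>150)&(h[...,2]>80)
def rect(xy):
    (c,(w,h),a)=cv2.minAreaRect(xy.astype(np.float32)); 
    if w<h: w,h,a=h,w,a+90
    a=(a+90)%180-90
    return np.round(c,1),round(w,1),round(h,1),round(a,2)
if __name__=="__main__":
  for n in("scene","top"):
    c=dict(np.load(f"{n}0.npz")); p=pts(c); m=red(c)
    q=p[m]; q=q[(abs(q[:,0]-q[:,0].mean())<100)]
    med=np.median(q,0); print(n,"red",len(q),med.round(1),q[:,2].max().round(1))
    t=q[q[:,2]>np.percentile(q[:,2],90)-6]; print(" plate top",rect(t[:,:2]), np.percentile(t[:,2],[50,90,99]).round(1))
    near=(abs(p[...,0]-med[0])<130)&(abs(p[...,1]-med[1])<75)
    for lo,hi in((14,36),(22,36)):
      k=near&(p[...,2]>lo)&(p[...,2]<hi); print(" dock",rect(p[k][:,:2]),k.sum())
    # dark & orange
    g=c["color"].max(-1)<75; k=near&g&(p[...,2]>15); d=p[k]
    print(" dark z",np.percentile(d[:,2],[5,50,95]).round(1),rect(d[:,:2]))
    k=(abs(p[...,0]-med[0])<150)&(p[...,1]<med[1]-300)&(p[...,1]>med[1]-520)&(p[...,2]>22)&(p[...,2]<36)
    hs=cv2.cvtColor(c["color"],cv2.COLOR_BGR2HSV); k&=(hs[...,0]<25)&(hs[...,1]>70)
    print(" tray",rect(p[k][:,:2]),k.sum())
    for nm,(u,v) in dict(green=(331,202) if n=="top" else (291,183),cup=(245,108) if n=="top" else (361,270),t1=(272,287) if n=="top" else (365,140)).items(): print(nm,p[v,u].round())
    if n=="scene":
      cv2.imwrite("pics/c1.png",cv2.resize(c["color"][175:275,340:430],None,fx=6,fy=6,interpolation=cv2.INTER_CUBIC)[:600])
E
python3 meas.py
```

```text
scene red 147 [565.1 194.4  81.5] 87.1
 plate top (array([563.8, 192.9]), 67.1, 12.9, 85.07) [81.8 84.4 86.4]
 dock (array([554.2, 194.9]), 201.8, 74.4, -4.8) 1478
 dock (array([554.2, 194.6]), 201.7, 74.0, -4.71) 1217
 dark z [22.2 29.3 36.7] (array([565.8, 192.9]), 162.1, 54.3, -3.55)
 tray (array([ 518.2, -252.8]), 165.4, 131.0, 11.02) 477
green [537. -34.  81.]
cup [719. 165.  67.]
t1 [336. 110.  49.]
top red 135 [563.9 191.8  80.9] 85.7
 plate top (array([563.8, 192.7]), 68.2, 10.1, 85.4) [81.1 83.3 84.7]
 dock (array([554. , 194.2]), 198.0, 74.6, -4.59) 1797
 dock (array([554. , 194.2]), 198.0, 74.6, -4.59) 1376
 dark z [23.  29.6 42.4] (array([557.4, 190.6]), 174.4, 64.2, -4.72)
 tray (array([ 518.9, -253.1]), 159.3, 131.3, 11.0) 462
green [529. -33.  81.]
cup [778. 177.   9.]
t1 [339.  99.  69.]
```

View pics/c1.png

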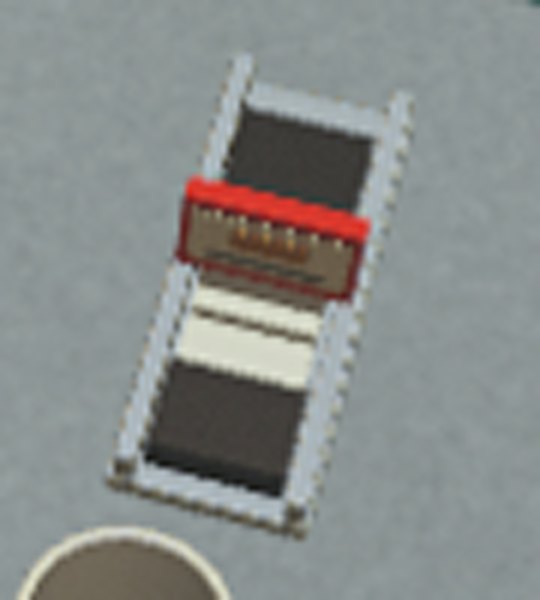

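Both views agree: the dock origin is at (564,193) with yaw −4.7°, toe end away from the robot. The crop confirms a red plate at (275,240), a white foot and black keepers.

Moves can't tilt the tool, so I'll grip the plate across its 70 mm width. The tool's x then lies along the dock's x, and the sign can pivot about the pads.

carry_out --pt "4.2 -4.2 -0.5 0" --pt "4.2 -4.2 -0.5 0" --pt "4.2 -4.2 0 0" --pt "4.2 -4.2 0 0" --pt "4.2 -4.2 0 0" --pt "4.2 -4.2 0 0" --pt "4.2 -4.2 0 0" --pt "4.2 -4.2 0 0" --pt "4.2 -4.2 0 0" --pt "4.2 -4.2 0 0" --claw -1

```text
time_s: 1.35
eef_pos: [447.0, -30.3, 195.2]
orientation: [0.0, 0.99, 0.141, 0.0]
ft_force: [-0.8, -1.0, 0.4]
width: 91.2
finger_force: 0.0
```

carry_out --pt "4.2 -4.2 0 0" --pt "4.2 -4.2 0 0" --pt "4.2 -4.2 0 0" --pt "4.2 -4.2 0 0" --pt "0 0 0 10.4" --pt "0 0 0 10.4" --pt "0 0 0 0" --pt "0 0 0 0"

```text
time_s: 2.35
eef_pos: [561.0, 175.8, 195.1]
orientation: [0.0, 0.999, -0.039, -0.0]
ft_force: [0.6, 1.0, 0.7]
width: 91.1
finger_force: 0.0
```

```bash
cat > st.py <<'E'
from h import *
s=get_state(); M=rot(s); a=np.radians(-4.7); D=np.array([[np.cos(a),-np.sin(a)],[np.sin(a),np.cos(a)]])
d=D.T@(s["eef_pos"][:2]-[564,193.2])
print("t",s["time_s"],"eef",s["eef_pos"].round(1),"dockxy",d.round(1),"yaw_x",np.degrees(np.arctan2(M[1,0],M[0,0])).round(2),"z",M[:,2].round(3),"F",s["ft_force"].round(2),"T",s["ft_torque"].round(2),"w",round(s["width"],1),"ff",s["finger_force"],"tool shift to dock0", (M.T@np.r_[np.array([564,193.2])-s["eef_pos"][:2],0]).round(1))
E
python3 st.py
```

```text
t 2.35 eef [561.  175.8 195.1] dockxy [ -1.5 -17.6] yaw_x -4.52 z [-0. -0. -1.] F [0.58 1.01 0.69] T [0.07 0.02 0.02] w 91.1 ff 0.0 tool shift to dock0 [  1.6 -17.6  -0. ]
```

carry_out --pt "0.15 -1.75 2 0.2" --pt "0 0 3 0" --pt "0 0 3 0" --pt "0 0 3 0" --pt "0 0 2 0" --pt "0 0 1 0" --pt "0 0 1 0" --pt "0 0 0.2 0" --pt "0 0 0 0"

```text
time_s: 3.48
eef_pos: [564.5, 193.4, 43.8]
orientation: [-0.0, 0.999, -0.042, 0.0]
ft_force: [-0.3, 0.3, -0.7]
width: 91.0
finger_force: 0.0
```

```bash
python3 st.py
python3 - <<'E'
from h import *
a=camera("scene")["color"][140:290,320:460]; b=camera("top")["color"][130:280,170:310]
cv2.imwrite("pics/c2.png",cv2.resize(np.hstack([a,b]),None,fx=2.8,fy=2.8,interpolation=cv2.INTER_CUBIC))
E
```

```text
t 3.475 eef [564.5 193.4  43.8] dockxy [0.5 0.2] yaw_x -4.84 z [ 0.001  0.    -1.   ] F [-0.28  0.27 -0.68] T [0.04 0.02 0.04] w 91.0 ff 0.0 tool shift to dock0 [-0.5  0.2 -0. ]
```

View pics/c2.png

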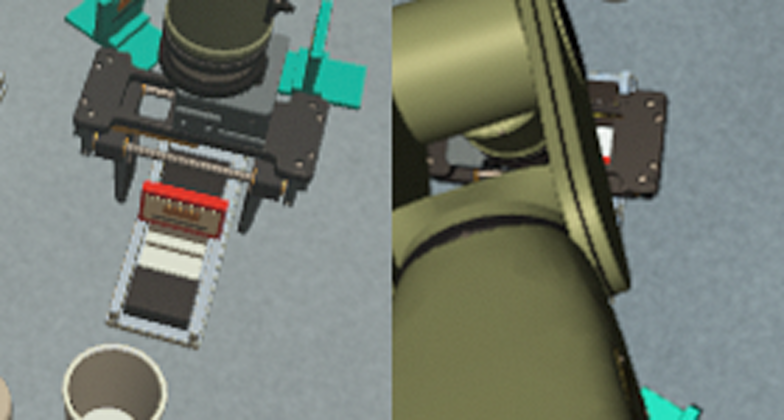

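The fingers straddle the red plate, left finger at (122,190) and right at (245,225). Closing now.

carry_out --pt "0 0 0 0" --pt "0 0 0 0" --pt "0 0 0 0" --pt "0 0 0 0" --pt "0 0 0 0" --pt "0 0 0 0" --claw 1 --newtons 40

```text
time_s: 4.32
eef_pos: [564.2, 193.2, 43.5]
orientation: [0.0, 0.999, -0.042, 0.0]
ft_force: [0.1, -0.3, 2.2]
width: 69.3
finger_force: 40.0
```

```bash
python3 st.py
```

```text
t 4.325 eef [564.2 193.2  43.5] dockxy [0.2 0. ] yaw_x -4.85 z [ 0. -0. -1.] F [ 0.06 -0.29  2.2 ] T [-0.2   0.06  0.03] w 69.3 ff 40.0026673078537 tool shift to dock0 [-0.2  0.  -0. ]
```

carry_out --pt "-0.1 0 -0.04 0" --pt "-0.1 0 0 0" --pt "-0.1 0 0 0" --pt "-0.1 0 0 0" --pt "0 0 0 0"

```text
time_s: 4.95
eef_pos: [559.7, 193.7, 43.5]
orientation: [0.0, 0.999, -0.042, -0.0]
ft_force: [0.1, 0.2, -1.0]
width: 69.2
finger_force: 40.0
```

carry_out --pt "-0.1 0 0 0" --pt "-0.1 0 0 0" --pt "0 0 0 0"

```text
time_s: 5.32
eef_pos: [558.0, 193.8, 43.7]
orientation: [0.0, 0.999, -0.042, -0.0]
ft_force: [0.1, 0.1, -1.4]
width: 69.0
finger_force: 40.0
```

carry_out --pt "-0.1 0 0 0" --pt "-0.1 0 0 0" --pt "-0.1 0 0 0" --pt "0 0 0 0"

```text
time_s: 5.82
eef_pos: [556.3, 194.1, 44.3]
orientation: [-0.0, 0.999, -0.042, 0.001]
ft_force: [3.7, -1.0, 1.1]
width: 69.1
finger_force: 40.0
```

carry_out --pt "-0.1 0 0 0" --pt "-0.1 0 0 0" --pt "0 0 0 0"

```text
time_s: 6.2
eef_pos: [555.2, 194.2, 44.4]
orientation: [-0.0, 0.999, -0.042, 0.002]
ft_force: [6.1, -1.7, 1.3]
width: 69.0
finger_force: 40.0
```

carry_out --pt "-0.1 0 0 0" --pt "-0.1 0 0 0" --pt "0 0 0 0" --pt "0 0 0 0"

```text
time_s: 6.7
eef_pos: [554.3, 194.3, 44.4]
orientation: [-0.0, 0.999, -0.042, 0.003]
ft_force: [8.7, -3.7, -0.9]
width: 69.2
finger_force: 40.0
```

```bash
python3 st.py
```

```text
t 6.7 eef [554.3 194.3  44.4] dockxy [-9.8  0.3] yaw_x -4.82 z [ 0.007  0.    -1.   ] F [ 8.66 -3.73 -0.91] T [-0.53 -1.53  0.03] w 69.2 ff 39.99839901924133 tool shift to dock0 [9.8 0.3 0.1]
```

carry_out --pt "0 0 -0.1 0" --pt "0 0 -0.1 0" --pt "0 0 0 0"

```text
time_s: 7.08
eef_pos: [551.9, 194.4, 45.7]
orientation: [-0.0, 0.999, -0.042, 0.001]
ft_force: [4.1, -0.4, 0.2]
width: 69.0
finger_force: 40.0
```

```bash
python3 st.py;  python3 - <<'E'
from h import *
a=camera("scene")["color"][175:275,340:440]
cv2.imwrite("pics/c3.png",cv2.resize(a,None,fx=6,fy=6,interpolation=cv2.INTER_CUBIC))
E
```

```text
t 7.075 eef [551.9 194.4  45.7] dockxy [-12.1   0.2] yaw_x -4.86 z [ 0.001  0.    -1.   ] F [ 4.1  -0.39  0.23] T [-0.26 -0.89  0.06] w 69.0 ff 40.00044107437134 tool shift to dock0 [12.1  0.2  0. ]
```

View pics/c3.png

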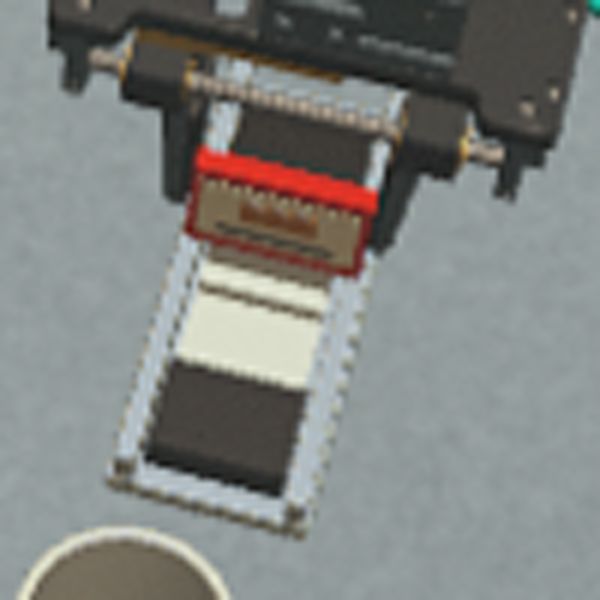

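The gripper still holds the plate at (280,210). The lip edge is at about (245,375), and the foot reaches it. The x force fell as the sign went back, so I'll measure the foot's slope from depth.

```bash
cat > foot.py <<'E'
from h import *
def foot(x0=564,y0=193.2,yaw=-4.7):
    c=camera("scene"); p=pts(c); a=np.radians(yaw); d=p.copy(); dx=p[...,0]-x0; dy=p[...,1]-y0
    d[...,0]=dx*np.cos(a)+dy*np.sin(a); d[...,1]=-dx*np.sin(a)+dy*np.cos(a)
    b=c["color"].astype(int); white=(b.min(-1)>120)&(b.max(-1)-b.min(-1)<70)&(b[...,2]-b[...,0]>8)
    m=white&(abs(d[...,1])<20)&(abs(d[...,0])<110)&(p[...,2]>8)&(p[...,2]<60)
    q=d[m]
    for lo in range(-20,80,4):
        k=(q[:,0]>=lo)&(q[:,0]<lo+4)
        if k.sum()>2: print(lo+2,k.sum(),np.median(q[k,2]).round(1))
    dk=(b.max(-1)<75)&(abs(d[...,1])<20)&(d[...,0]>0)&(d[...,0]<90)&(p[...,2]>15); print("lip x",np.percentile(d[dk][:,0],[1,5,95]).round(1),np.median(d[dk][:,2]).round(1))
    h=cv2.cvtColor(c["color"],cv2.COLOR_BGR2HSV); r=((h[...,0]<6)|(h[...,0]>174))&(h[...,1]>150)&(abs(d[...,1])<45)&(abs(d[...,0])<130)&(p[...,2]>20)
    print("red",np.polyfit(d[r][:,2],d[r][:,0],1).round(3), d[r][:,2].max().round(1),r.sum())
foot()
E
python3 foot.py
```

```text
-6 13 26.7
-2 22 27.1
2 34 26.7
6 30 20.8
10 22 19.6
14 24 20.2
18 27 20.6
22 22 20.3
26 24 19.9
30 25 20.8
34 19 21.1
38 9 24.9
42 9 29.4
lip x [ 8.6 11.4 75.4] 288.2
red [-0.115 -1.792] 97.2 167
```

The toe is clear: lip edge at x≈40 and toe tip at about 38, with the foot already tilting slightly in the grip. I'll ease the grip and move along the arc about the heel.

carry_out --pt "-0.15 0 -0.1 0" --pt "-0.15 0 -0.1 0" --pt "0 0 0 0" --newtons 22

```text
time_s: 7.55
eef_pos: [548.1, 194.8, 48.1]
orientation: [-0.0, 0.999, -0.042, 0.0]
ft_force: [3.3, 0.3, 2.2]
width: 69.3
finger_force: 22.0
```

carry_out --pt "-0.15 0 -0.12 0" --pt "-0.15 0 -0.12 0" --pt "0 0 0 0"

```text
time_s: 7.92
eef_pos: [544.8, 195.0, 50.2]
orientation: [-0.0, 0.999, -0.042, -0.0]
ft_force: [3.7, -0.4, 1.5]
width: 69.3
finger_force: 22.0
```

```bash
python3 st.py; python3 foot.py
```

```text
t 7.925 eef [544.8 195.   50.2] dockxy [-19.3   0.2] yaw_x -4.86 z [-0.  0. -1.] F [ 3.7  -0.43  1.54] T [-0.01 -0.63  0.01] w 69.3 ff 22.00268805027008 tool shift to dock0 [19.3  0.2 -0. ]
-6 18 32.2
-2 28 32.9
2 31 31.6
6 22 26.3
10 19 27.2
14 22 27.5
18 22 28.3
22 23 28.8
26 27 30.0
30 20 30.2
34 21 30.9
38 31 30.5
42 3 33.8
lip x [ 1.9  4.8 75.6] 292.0
red [-0.202 -0.124] 106.1 193
```

Tilting well, about 9.5° with light forces. A little further.

carry_out --pt "-0.15 0 -0.12 0" --pt "-0.15 0 -0.12 0" --pt "-0.15 0 -0.12 0" --pt "0 0 0 0"

```text
time_s: 8.48
eef_pos: [540.1, 195.3, 53.6]
orientation: [0.0, 0.999, -0.042, -0.0]
ft_force: [2.5, 1.0, -0.3]
width: 69.4
finger_force: 22.0
```

carry_out --pt "-0.05 0 -0.1 0" --pt "0 0 0 0" --newtons 60

```text
time_s: 8.72
eef_pos: [539.6, 195.3, 54.3]
orientation: [0.0, 0.999, -0.042, -0.001]
ft_force: [1.3, 0.5, -2.1]
width: 68.8
finger_force: 60.0
```

```bash
python3 st.py; python3 foot.py
```

```text
t 8.725 eef [539.6 195.3  54.3] dockxy [-24.5   0.1] yaw_x -4.86 z [-0.001 -0.    -1.   ] F [ 1.28  0.52 -2.11] T [ 0.09 -0.5  -0.03] w 68.8 ff 59.99540984630585 tool shift to dock0 [24.5  0.  -0. ]
-10 4 35.9
-6 21 38.1
-2 17 38.7
2 32 39.2
6 23 34.1
10 23 34.0
14 20 36.0
18 20 36.7
22 22 37.8
26 23 38.7
30 20 39.9
34 22 40.6
38 29 40.7
42 8 42.0
lip x [ 0.2  1.2 75.7] 305.1
red [-0.304  5.011] 102.1 199
```

Tilt is about 13°, with the toe about 34 mm up and the heel still under the keeper. Now I'll draw it out along its tilted x.

carry_out --pt "0.3 0 -0.07 0" --pt "0.4 0 -0.1 0" --pt "0.4 0 -0.1 0" --pt "0.4 0 -0.1 0" --pt "0 0 0 0"

```text
time_s: 9.4
eef_pos: [555.4, 194.0, 58.5]
orientation: [0.0, 0.999, -0.042, 0.0]
ft_force: [-0.6, 0.1, -1.7]
width: 68.8
finger_force: 60.0
```

carry_out --pt "0.5 0 -0.12 0" --pt "0.5 0 -0.12 0" --pt "0.5 0 -0.12 0" --pt "0.5 0 -0.12 0" --pt "0.5 0 -0.12 0" --pt "0.5 0 -0.12 0" --pt "0.5 0 -0.12 0" --pt "0.5 0 -0.12 0" --pt "0.4 0 -0.1 0" --pt "0 0 0 0"

```text
time_s: 10.65
eef_pos: [599.3, 190.3, 69.0]
orientation: [-0.0, 0.999, -0.042, 0.0]
ft_force: [0.4, 0.2, -1.7]
width: 69.0
finger_force: 60.0
```

```bash
python3 st.py; python3 foot.py|tail -9;python3 - <<'E'
from h import *
a=camera("scene")["color"][155:305,320:470]
cv2.imwrite("pics/c4.png",cv2.resize(a,None,fx=4,fy=4,interpolation=cv2.INTER_CUBIC))
E
```

```text
t 10.65 eef [599.3 190.3  69. ] dockxy [35.5  0. ] yaw_x -4.87 z [ 0.  0. -1.] F [ 0.43  0.2  -1.67] T [0.02 0.06 0.03] w 69.0 ff 59.99749839305878 tool shift to dock0 [-35.5   0.1  -0. ]
54 20 53.0
58 35 53.0
62 24 47.0
66 23 47.2
70 26 47.6
74 29 48.5
78 21 50.1
lip x [55.8 58.8 78. ] 336.8
red [-0.237 62.989] 126.9 192
```

View pics/c4.png

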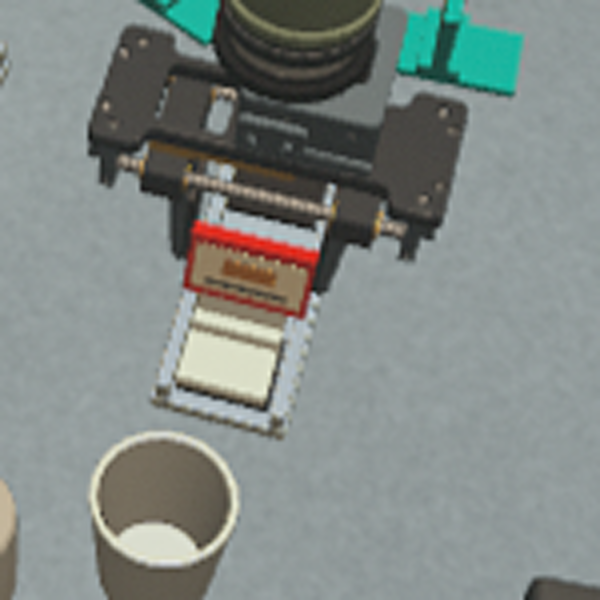

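The sign is clear of the lip: the foot at (230,360) hangs above the dock, with the heel out from under the keeper. Lift and carry to the tray.

carry_out --pt "0 0 -1 0" --pt "0 0 -2 0" --pt "0 0 -2 0" --pt "0 0 -2 0" --pt "0 0 -2 0" --pt "0 0 -1 0"

```text
time_s: 11.5
eef_pos: [599.5, 190.6, 171.0]
orientation: [-0.0, 0.999, -0.042, 0.001]
ft_force: [-0.2, -0.7, -2.0]
width: 69.0
finger_force: 60.0
```

carry_out --pt "-0.4 2.5 0 0" --pt "-0.5 5 0 0" --pt "-0.5 6 0 0" --pt "-0.5 6 0 0" --pt "-0.5 6 0 0" --pt "-0.5 6 0 0" --pt "-0.5 6 0 0" --pt "-0.5 5 0 0" --pt "-0.4 2.3 0 -8" --pt "0 0 0 -8"

```text
time_s: 12.75
eef_pos: [515.8, -254.9, 168.1]
orientation: [-0.0, 0.995, 0.098, -0.001]
ft_force: [0.1, 0.6, -1.1]
width: 68.8
finger_force: 60.0
```

carry_out --pt "0 0 0 0" --pt "0 0 0 0"

```text
time_s: 13.0
eef_pos: [517.5, -252.4, 168.7]
orientation: [-0.0, 0.995, 0.096, -0.0]
ft_force: [0.1, 0.2, -2.0]
width: 68.5
finger_force: 60.0
```

```bash
python3 st.py;  python3 - <<'E'
from h import *
s=get_state(); M=rot(s); print((M.T@np.r_[np.array([518.5,-253])-s["eef_pos"][:2],0]).round(1))
a=camera("scene")["color"][90:240,130:330]
cv2.imwrite("pics/c5.png",cv2.resize(a,None,fx=4,fy=4,interpolation=cv2.INTER_CUBIC))
E
```

```text
t 13.0 eef [ 517.5 -252.4  168.7] dockxy [  -9.8 -447.9] yaw_x 11.03 z [-0.001  0.    -1.   ] F [ 0.11  0.17 -1.99] T [0.02 0.01 0.01] w 68.5 ff 59.997519850730896 tool shift to dock0 [ 130.9 -428.4    0. ]
[ 0.9  0.8 -0. ]
```

View pics/c5.png

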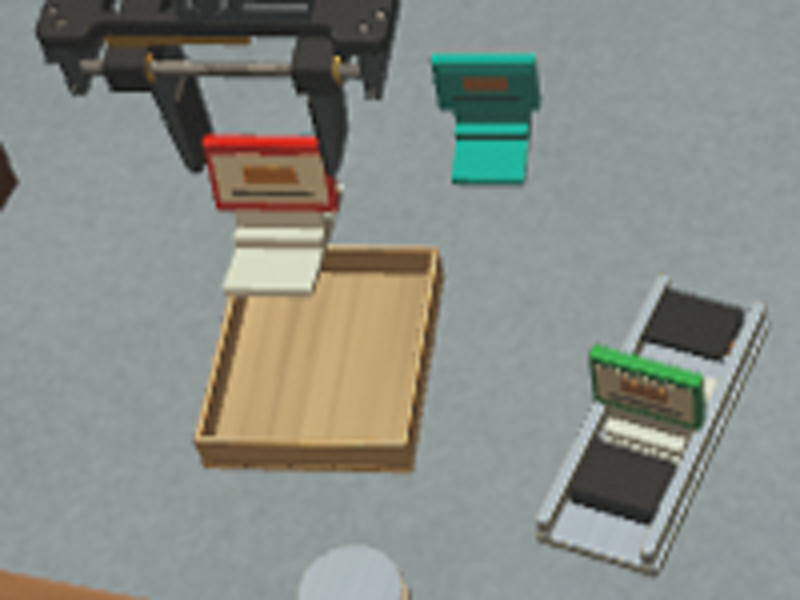

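The sign hangs over the tray, with the foot at (275,270) in the crop, tilted about 13°. Lower it.

carry_out --pt "0.1 0.1 1.5 0" --pt "0 0 2 0" --pt "0 0 2 0" --pt "0 0 2 0" --pt "0 0 1.5 0" --pt "0 0 1.2 0" --pt "0 0 0.8 0" --pt "0 0 0.4 0" --pt "0 0 0.2 0" --pt "0 0 0 0"

```text
time_s: 14.3
eef_pos: [519.6, -253.3, 53.3]
orientation: [0.0, 0.995, 0.097, 0.0]
ft_force: [0.3, -0.2, -2.1]
width: 68.8
finger_force: 60.0
```

carry_out --pt "0 0 0.15 0" --pt "0 0 0.15 0" --pt "0 0 0.15 0" --pt "0 0 0 0" --newtons 20

```text
time_s: 14.8
eef_pos: [519.3, -253.1, 48.4]
orientation: [-0.0, 0.995, 0.097, -0.0]
ft_force: [0.1, -0.1, -1.8]
width: 70.0
finger_force: 20.0
```

carry_out --pt "0 0 0.1 0" --pt "0 0 0.1 0" --pt "0 0 0.1 0" --pt "0 0 0.1 0" --pt "0 0 0 0"

```text
time_s: 15.42
eef_pos: [520.4, -253.1, 45.3]
orientation: [0.0, 0.995, 0.097, 0.001]
ft_force: [2.0, 3.2, 4.7]
width: 69.7
finger_force: 20.0
```

carry_out --pt "0 0 0.1 0" --pt "0 0 0.1 0" --pt "0 0 0.1 0" --pt "0 0 0 0"

```text
time_s: 15.92
eef_pos: [522.7, -253.3, 43.9]
orientation: [0.001, 0.995, 0.097, 0.004]
ft_force: [4.3, 4.7, 10.1]
width: 69.6
finger_force: 20.0
```

```bash
python3 st.py; sed 's/^foot()/foot(518.5,-253,11)/' foot.py > foot2.py; python3 foot2.py
```

```text
t 15.925 eef [ 522.7 -253.3   43.9] dockxy [  -4.6 -448.3] yaw_x 11.09 z [ 0.007 -0.001 -1.   ] F [ 4.32  4.66 10.08] T [ 1.   -0.62 -0.11] w 69.6 ff 20.00191479921341 tool shift to dock0 [ 1.264e+02 -4.302e+02 -1.000e-01]
14 4 23.3
18 19 26.1
22 21 26.0
26 27 25.2
30 15 20.1
34 18 21.6
38 21 22.5
42 13 21.6
46 21 23.0
50 18 23.1
54 17 24.2
58 25 24.6
62 19 25.5
lip x [22.7 25.8 57.5] 304.7
red [-0.193 21.969] 86.7 137
```

The heel is on the floor but still held tilted, so I'll ease the grip and let it settle.

carry_out --pt "0 0 0 0" --pt "0 0 0.1 0" --pt "0 0 0.1 0" --pt "0 0 0 0" --newtons 9

```text
time_s: 16.48
eef_pos: [524.0, -254.1, 42.3]
orientation: [0.002, 0.995, 0.097, 0.005]
ft_force: [5.9, 1.8, 9.4]
width: 69.6
finger_force: 9.0
```

```bash
python3 st.py;python3 foot2.py
```

```text
t 16.475 eef [ 524.  -254.1   42.3] dockxy [  -3.2 -449. ] yaw_x 11.11 z [ 0.01  -0.003 -1.   ] F [5.88 1.83 9.39] T [ 0.69 -1.09 -0.02] w 69.6 ff 9.017751663923264 tool shift to dock0 [ 125.4 -431.2   -0.8]
18 14 24.7
22 19 25.4
26 25 23.8
30 19 19.2
34 23 19.2
38 13 19.7
42 21 19.9
46 18 20.8
50 19 21.8
54 18 21.6
58 19 22.4
62 25 22.2
66 4 23.6
lip x [23.3 26.2 60.7] 303.9
red [-0.153 20.585] 105.1 145
```

Rotating about the heel; follow the reverse arc.

carry_out --pt "0.2 0 0.05 0" --pt "0.2 0 0.1 0" --pt "0.2 0 0.1 0" --pt "0.2 0 0.1 0" --pt "0.2 0 0.1 0" --pt "0 0 0 0"

```text
time_s: 17.27
eef_pos: [530.8, -252.1, 36.1]
orientation: [0.001, 0.995, 0.097, 0.002]
ft_force: [3.1, 0.5, 6.7]
width: 70.1
finger_force: 9.0
```

```bash
python3 st.py;python3 foot2.py
```

```text
t 17.275 eef [ 530.8 -252.1   36.1] dockxy [   3.4 -446.5] yaw_x 11.17 z [ 0.003 -0.002 -1.   ] F [3.14 0.49 6.75] T [ 0.09 -0.54  0.01] w 70.1 ff 9.00344431400299 tool shift to dock0 [ 118.8 -430.4   -0.8]
18 6 17.3
22 22 18.4
26 30 16.3
30 19 11.4
34 19 9.5
38 16 10.2
42 19 11.1
46 24 9.3
50 11 9.9
54 18 10.5
58 17 10.5
62 9 9.9
74 6 28.3
78 4 31.8
lip x [32.5 34.5 67. ] 296.0
red [-0.057 20.225] 80.4 115
```

The foot is flat (top at z≈10) and inside the walls, so release.

carry_out --pt "0 0 0 0" --pt "0 0 0 0" --pt "0 0 0 0" --pt "0 0 0 0" --pt "0 0 0 0" --claw -1

```text
time_s: 17.95
eef_pos: [529.1, -251.3, 34.9]
orientation: [-0.0, 0.995, 0.097, -0.0]
ft_force: [0.0, 0.7, 0.0]
width: 91.2
finger_force: 0.0
```

carry_out --pt "0 0 -0.5 0" --pt "0 0 -1 0" --pt "0 0 -2 0" --pt "0 0 -3 0" --pt "0 0 -4 0" --pt "0 0 -4 0" --pt "0 0 0 0" --pt "0 0 0 0"

```text
time_s: 18.95
eef_pos: [528.7, -251.1, 179.9]
orientation: [-0.0, 0.995, 0.097, -0.0]
ft_force: [-0.1, 0.1, -0.5]
width: 91.4
finger_force: 0.0
```

```bash
python3 st.py;python3 foot2.py
python3 - <<'E'
from h import *
cv2.imwrite("pics/end.png",camera("scene")["color"])
E
```

```text
t 18.95 eef [ 528.7 -251.1  179.9] dockxy [   1.3 -445.7] yaw_x 11.15 z [-0.  0. -1.] F [-0.08  0.06 -0.5 ] T [-0.01  0.07 -0.04] w 91.4 ff 0.0 tool shift to dock0 [ 120.5 -429.1    0. ]
18 12 16.4
22 19 17.8
26 28 17.5
30 22 10.6
34 17 10.5
38 19 11.1
42 22 10.7
46 18 10.3
50 15 10.4
54 19 10.4
58 16 10.6
62 9 11.5
74 6 27.9
78 4 31.9
lip x [30.3 33.5 68.4] 441.2
red [-0.046 19.608] 80.2 122
```

View pics/end.png

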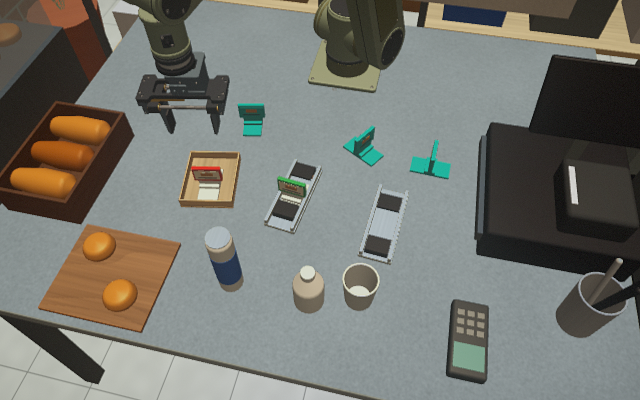

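The red sign stands flat in the tray at (207,183), and the gripper is clear of it. The green sign and the bystanders haven't moved.

```bash
python3 -c "
from bench import *
print(hand_in())"
```

```text
the job is handed in; nothing more can be done
None
```

The red sign is out of its dock and stands upright, flat on the tray floor and released; I handed the job in at about 19 s, but no verdict came back.

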